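Slide the serving board out over the ledge's edge

TASK

Somebody wants to take the thin wooden board away with the mate cup standing on it, but it lies flat on the quartz ledge and no hand can get under it: push it along the ledge towards the robot until it sticks out about 4 cm over the ledge's front edge, square to that edge, with the cup riding along upright on the board. Only push the board with the fingers: do not grip, lift or tip it, and do not touch the cup. Leave everything else where it is, and finish clear of it all.

Things in the scene. Friction and masses are not known exactly. Their poses are not given: they have to be found in the camera images.
- ledge_edge (a point): point on the top front edge of the grey quartz ledge (the edge that faces the robot). The ledge is fixed; its level top lies at this point's height, 70 mm above the worktop. x points level from the front edge back across the ledge, y along the front edge to the left, z up. The front edge is straight and runs 340 mm to +y and 480 mm to -y from here; the top is 430 mm deep, with a 100 mm high upstand behind it. Below the edge there is only open air down to the worktop
- board: thin flat rectangular wooden serving board, loose, lying flat on the ledge: 160 mm along its x, 200 mm along its y, 10 mm thick, about 0.2 kg, a 14 mm hanging hole in one back corner. Origin at the centre of its underside; x points to its back edge (away from the robot), z up. It starts wholly on the ledge, with the middle of its front edge 30 to 55 mm behind the front edge of the ledge and up to 15 degrees askew. It slides freely on the ledge when pushed at its edge
- board_front (a point): middle of the board's front edge, on its underside (80 mm to -x of the board's origin; axes as the board's)
- mate_cup: mate cup: glass in a steel sleeve, round, 77 mm across its widest and 88 mm tall, about 0.3 kg, standing loose on the board near its middle (up to 20 mm towards the front, up to 45 mm to either side). Origin at the centre of its underside
- bombilla_pot: white ceramic pot 76 mm across and 100 mm tall with two steel bombillas standing in it, 195 mm tall in all; origin at the centre of its underside; on the ledge beside the board, leave alone
- canister: yellow plastic canister with a flip top, 90 mm across, 157 mm tall; origin at the centre of its underside; on the ledge beside the board, leave alone
- sugar_jar: glass sugar jar with a steel lid, 72 mm across, 105 mm tall; origin at the centre of its underside; on the ledge beside the board, leave alone
- teaspoon: small steel spoon lying on the ledge, 140 mm long along its x; origin under its middle; leave alone
- gourd_mate: small dark wooden gourd-shaped mate, 72 mm across, 72 mm tall; origin at the centre of its underside; standing on the worktop just in front of the ledge, leave alone
- salt_shaker: salt shaker, 41 mm across, 81 mm tall; origin at the centre of its underside; on the ledge beside the board, leave alone
Things that resemble listed ones, but are neither listed nor needed, are in the scene too. What is shaped like the mate_cup but pink or red is not meant.

How it is judged:
At the end, for the whole second after the job is handed in: the middle of the board's front edge sticks out 30 to 50 mm past the ledge's front edge, the board is square to that edge within 7 degrees and lies flat on the ledge, the cup stands upright and wholly on the board, both are at rest, and no other thing is more than 20 mm from where it began (x of board_front in the frame of ledge_edge between -0.05 and -0.03 m and angle between the x axis of board and the x axis of ledge_edge, either way round below 0.12 rad and angle between board's own z axis and vertical below 0.03 rad and z of board in the frame of ledge_edge between -0.004 and 0.004 m and angle between mate_cup's own z axis and vertical below 0.05 rad and z of mate_cup in the frame of board between 0.007 and 0.014 m and x of mate_cup in the frame of board between -0.045 and 0.045 m and y of mate_cup in the frame of board between -0.065 and 0.065 m and linear speed of each of board, mate_cup below 0.01 m/s and distance of each of bombilla_pot, canister, sugar_jar, teaspoon, gourd_mate, salt_shaker from where it was at the start of the episode below 0.02 m); the robot touches nothing.
It fails at once if the board is lifted more than 8 mm off the ledge or tipped more than 5 degrees (z of board in the frame of ledge_edge above 0.008 m or angle between board's own z axis and vertical above 0.09 rad).
It fails at once if the robot touches the mate cup (contact force between any of the fingers, the arm and mate_cup above 0.3 N).
It fails at once if the mate cup is lifted off the board or tipped more than 12 degrees (z of mate_cup in the frame of board above 0.018 m or angle between mate_cup's own z axis and vertical above 0.21 rad).
It fails at once if another thing is moved more than 20 mm or tipped over (distance of any of bombilla_pot, canister, sugar_jar, teaspoon, gourd_mate, salt_shaker from where it was at the start of the episode above 0.02 m or angle between any of bombilla_pot, canister, sugar_jar, gourd_mate, salt_shaker's own z axis and vertical above 0.25 rad).
It also fails if it takes over 45 s, if anything falls off the work surface, if the arm or the gripper's body presses on something with over 40 N, if the wrist force passes 120 N, or if a joint passes its speed limit or range.

ROBOT

A 7-joint arm with a two-finger parallel gripper is mounted at the origin on the work surface. World frame = base frame: x ahead of the robot, y to its left, z up, the work surface at z = 0. Lengths are in m, angles in rad, forces in N, time in s.
With the tool pointing down it reaches from about 0.4 to 0.875 m from the base axis. Payload 4.4 kg.
Tool frame: the origin (TCP) lies midway between the tips of the shut fingers; the grasp point (between the pads) lies 19 mm behind it; z points along the fingers, y is the direction in which the jaws open and shut (so a half turn about z gives the same grasp; the last joint's range is limited). The gripper opens to 85 mm and grips with 20 to 120 N. Pads are 22 mm wide; open, the fingers measure 114 mm over their backs; the gripper's body (76 mm by 85 mm) begins 54 mm behind the grasp point. The pads swing forward as they close: fully open they stand 13 mm farther back than shut.
Start: joints at [1.04, 0.628, 0.038, 1.517, -0.027, 0.996, -0.02], TCP at [0.291, -0.581, 0.231] pointing down, gripper open.
Joint ranges: [-3.06, 3.06], [-0.37, 2.12], [-1.25, 1.32], [0.18, 2.47], [-1.1, 4.24], [0.23, 1.98], [-2.94, 2.94]. Speed limits (rad/s): [2.57, 2.57, 3.14, 3.14, 3.14, 3.14, 3.14].

INTERFACE

Orientations are given as a rotation vector (axis times angle).
In Python, from station import state, capture, job_done gives the robot as it stands.
- The arm moves only by the shell command python3 -m crank 'ROWS' [OPENING]. ROWS is JSON, a list of rows, each an object with "translation": the shift along the tool's x, y, z in mm, a list of three; "roll": the turn about the tool's z in rad. A call has 1 to 12 rows; each row is the pose to reach, as a shift and turn from the pose measured when the call began, along the tool's axes at that moment; what a row does not reach only later rows make up. A row lasts 1/10 s, in which the tool goes at most 50 mm and 8.59 degrees, less where a joint would pass 70% of its speed; a pose out of reach is approached as far as the arm can. A call with a gripper value outside its range is refused whole. OPENING is the gripper command: -1 is shut, 1 is fully open, values between are in proportion, set as the call begins (- or left out, the last holds). The fingers move at their own pace and stop on an object; the grip force is fixed at half the most. Time passes only in rows, so rows that repeat a pose let the fingers close. It gives the time, the measured TCP pose, the force and the opening at its end, in the units of the state.
- state(): the state, without advancing time (a new reading comes with each control period).
- capture(name): name is "side" or "top" or "wrist"; returns a dict with "image" (400x640x3 uint8, red, green, blue), "K" (3x3 intrinsics, pixels), "extrinsics" (4x4, takes a point from camera to world coordinates). Camera axes: x right, y down, z forward; pixel columns grow to the right and rows downward; lengths in m; the calibration is good to about 2 mm. The wrist camera is an equidistant fisheye: a pixel r from the principal point sees the ray r / f radians off the axis. A picture is of the moment at which its call begins. There is no depth.
- job_done(): hands the job in, once; it reports no verdict.
The state is a dict: "t": time; "joints": joint angles; "joint_vel": joint speeds; "joint_torque": joint torques, N m; "tcp_pos": TCP position; "tool_rot": TCP orientation; "ft_force": force on the tool from outside, world axes, zero at the start; "torque": the same for the moment, N m; "gripper_width": opening from 0.0 (shut) to 1.0 (fully open).
Only numpy, scipy, OpenCV 4.12 (cv2) and the standard library are available. Lean on these libraries where they do the work, as an engineer would, in place of code of your own. Each camera call takes 0.05 s, during which the arm holds its last target.

## Working session

There is one attempt and no reset: what is moved stays moved. The work goes in short steps, Python scripts to look and compute and a shell command to move; the robot and the scene stay as the last step left them, time stands still between calls to the robot, and variables do not carry over. Pictures are saved under pics/ and viewed, and the job is handed in when it is done.

```bash
mkdir -p pics; ls
python3 - <<'E'
from station import state,capture
import cv2,numpy as np
s=state();print({k:np.round(v,3).tolist() for k,v in s.items()})
for n in ["side","top","wrist"]:
    c=capture(n);cv2.imwrite(f"pics/{n}0.png",c["image"][:,:,::-1])
    np.savez(f"{n}0.npz",**c)
    print(n,np.round(c["K"],1).tolist(),np.round(c["extrinsics"],4).tolist())
E
```

```text
pics
{'t': 0.0, 'joints': [1.04, 0.629, 0.038, 1.518, -0.027, 0.996, -0.02], 'joint_vel': [-0.001, -0.001, 0.0, 0.001, 0.0, -0.0, -0.002], 'joint_torque': [0.001, -56.34, 1.226, -19.344, 0.011, 0.01, -0.0], 'tcp_pos': [0.291, -0.58, 0.23], 'tool_rot': [-3.055, -0.723, 0.001], 'ft_force': [-0.033, 0.055, -0.42], 'torque': [0.037, -0.003, -0.044], 'gripper_width': 1.0}
side [[377.9, 0.0, 317.5], [0.0, 377.9, 196.4], [0.0, 0.0, 1.0]] [[-0.9865, -0.0803, 0.1424, 0.383], [-0.1633, 0.5214, -0.8376, 0.8621], [-0.007, -0.8495, -0.5275, 0.6675], [0.0, 0.0, 0.0, 1.0]]
top [[462.3, 0.0, 317.2], [0.0, 462.3, 206.2], [0.0, 0.0, 1.0]] [[0.041, -0.9756, 0.2158, 0.2701], [-0.9991, -0.0387, 0.0149, -0.0421], [-0.0062, -0.2162, -0.9763, 1.2405], [0.0, 0.0, 0.0, 1.0]]
wrist [[309.7, 0.0, 318.4], [0.0, 309.7, 198.3], [0.0, 0.0, 1.0]] [[0.4475, -0.8519, -0.2722, 0.3606], [-0.8943, -0.4266, -0.1352, -0.5448], [-0.001, 0.3039, -0.9527, 0.3731], [0.0, 0.0, 0.0, 1.0]]
```

View pics/top0.png

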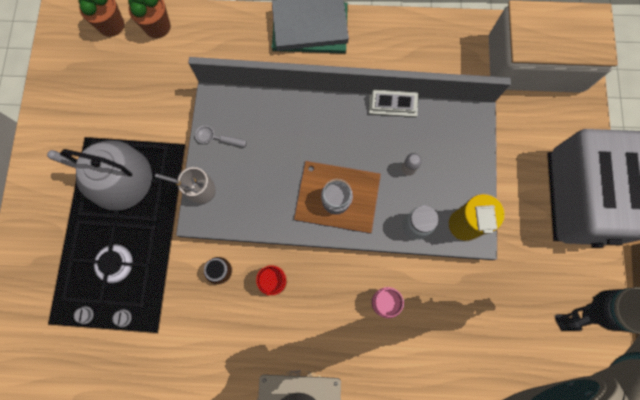

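View pics/side0.png

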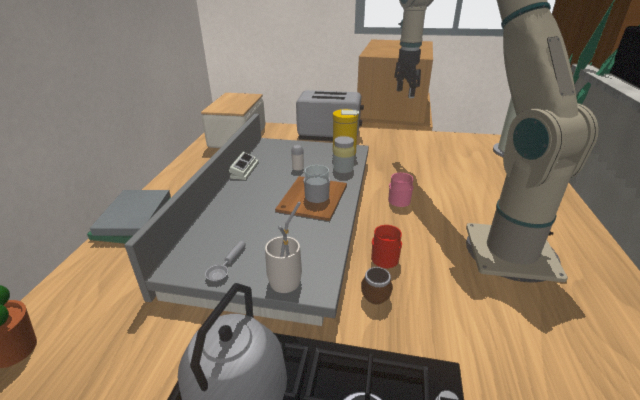

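View pics/wrist0.png

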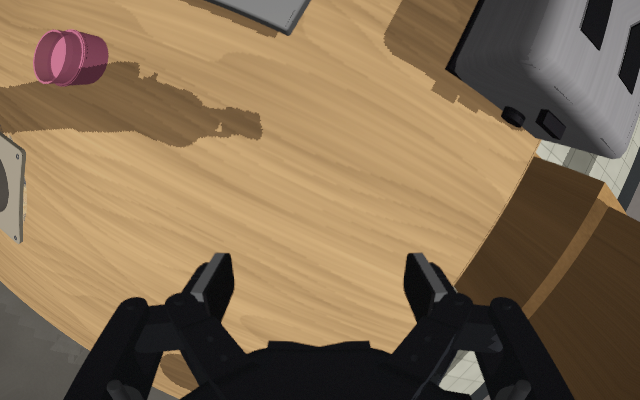

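The top view shows the grey ledge with its front edge from (178,237) to (497,258). The board is at about (338,197) with the grey glass and steel cup on it at (337,196). Three things are shaped like the cup: grey (337,196), red (271,281) and pink (388,303). Only the grey one fits, because it stands on the board and the red and pink ones are excluded. Next I'll measure and enlarge it.

```bash
cat > h.py <<'E'
import numpy as np,cv2
def ray(c,uv,z):
    uv=np.atleast_2d(np.asarray(uv,float));K=c["K"];E=c["extrinsics"]
    d=np.c_[(uv[:,0]-K[0,2])/K[0,0],(uv[:,1]-K[1,2])/K[1,1],np.ones(len(uv))]@E[:3,:3].T
    o=E[:3,3];t=(z-o[2])/d[:,2];return o+d*t[:,None]
def proj(c,P):
    P=np.atleast_2d(P);E=c["extrinsics"];q=(P-E[:3,3])@E[:3,:3];K=c["K"]
    return np.c_[K[0,0]*q[:,0]/q[:,2]+K[0,2],K[1,1]*q[:,1]/q[:,2]+K[1,2]]
def board(c):
    hsv=cv2.cvtColor(c["image"],cv2.COLOR_RGB2HSV);h,s,v=cv2.split(hsv)
    m=((h>4)&(h<22)&(s>110)&(v>60)).astype(np.uint8)*255
    return m
E
python3 - <<'E'
from h import *
c=dict(np.load("top0.npz"));im=c["image"]
hsv=cv2.cvtColor(im,cv2.COLOR_RGB2HSV)
print(hsv[[180,215,310,300],[310,320,300,500]], hsv[120,300])
m=board(c);m2=np.zeros_like(m);m2[150:240,285:390]=m[150:240,285:390]
cs,_=cv2.findContours(m2,cv2.RETR_EXTERNAL,cv2.CHAIN_APPROX_NONE)
k=max(cs,key=cv2.contourArea);k=cv2.convexHull(k);print(cv2.contourArea(k))
print(cv2.approxPolyDP(k,6,True)[:,0].tolist())
P=ray(c,k[:,0],0.08)[:,:2]
r=cv2.minAreaRect((P*1000).astype(np.float32));print(r,np.round(cv2.boxPoints(r)))
# front edge line: columns gray->wood
g=cv2.cvtColor(im,cv2.COLOR_RGB2HSV)[:,:,1].astype(int)
pts=[]
for u in list(range(190,490,10)):
    col=g[225:275,u]; 
    i=np.where((col[:-1]<60)&(col[1:]>=60))[0]
    pts.append((u,225+i[-1] if len(i) else -1))
print(pts)
cr=cv2.resize(im[140:270,160:520,::-1],None,fx=2.2,fy=2.2,interpolation=cv2.INTER_CUBIC);cv2.imwrite("pics/crop0.png",cr)
for n,uv,z in [("cuprim",(337,193),.168),("sh",(412,157),.15),("jar",(424,217),.17),("can",(486,210),.22),("spoon",(225,137),.07),("pot",(192,181),.17),("toppan",(394,102),.09)]:print(n,ray(c,uv,z).round(3))
E
```

```text
[[ 13 162 151]
 [ 12 147 106]
 [ 15 118 208]
 [ 15 118 183]] [173   8 123]
4584.0
[[306, 161], [379, 174], [370, 232], [295, 219]]
((555.46630859375, -74.87603759765625), (199.0263671875, 159.1204833984375), 82.18400573730469) [[ 463. -163.]
 [ 621. -184.]
 [ 648.   13.]
 [ 490.   35.]]
[(190, np.int64(237)), (200, np.int64(238)), (210, np.int64(238)), (220, np.int64(239)), (230, np.int64(240)), (240, np.int64(241)), (250, np.int64(241)), (260, np.int64(242)), (270, np.int64(243)), (280, np.int64(243)), (290, np.int64(244)), (300, np.int64(245)), (310, np.int64(246)), (320, np.int64(246)), (330, np.int64(247)), (340, np.int64(248)), (350, np.int64(249)), (360, np.int64(249)), (370, np.int64(250)), (380, np.int64(251)), (390, np.int64(252)), (400, np.int64(252)), (410, np.int64(253)), (420, np.int64(254)), (430, np.int64(255)), (440, np.int64(255)), (450, np.int64(256)), (460, np.int64(257)), (470, np.int64(258)), (480, np.int64(258))]
cuprim [[ 0.541 -0.072  0.168]]
sh [[ 0.645 -0.254  0.15 ]]
jar [[ 0.491 -0.278  0.17 ]]
can [[ 0.502 -0.407  0.22 ]]
spoon [[0.709 0.231 0.07 ]]
pot [[0.557 0.278 0.17 ]]
toppan [[ 0.818 -0.219  0.09 ]]
```

View pics/crop0.png

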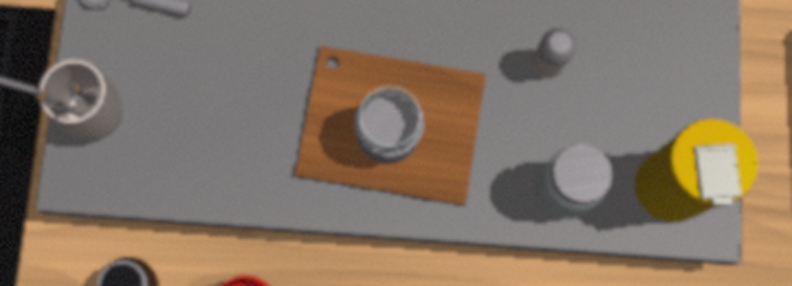

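The crop confirms the grey glass cup on the board at crop pixel (389,124). The board's hanging hole is at back-left, (333,62). Next I'll find the ledge's top front edge precisely, separating it from the front face.

Run:
```python
from h import *
c=dict(np.load("top0.npz"));im=c["image"]
for u in (240,330,400):print(u,[im[v,u].tolist() for v in range(232 if u<300 else 238,258)])
s=dict(np.load("side0.npz"))
cv2.imwrite("pics/side0c.png",cv2.resize(s["image"][120:330,160:420,::-1],None,fx=2.8,fy=2.8,interpolation=cv2.INTER_CUBIC))
```

```text
240 [[125, 122, 122], [127, 123, 123], [126, 124, 125], [127, 125, 125], [126, 122, 122], [125, 122, 122], [126, 124, 123], [119, 116, 115], [96, 93, 92], [83, 73, 65], [97, 77, 59], [110, 87, 61], [120, 91, 66], [150, 114, 79], [183, 140, 97], [195, 150, 102], [193, 148, 103], [190, 145, 99], [191, 148, 102], [194, 148, 102], [194, 149, 102], [192, 147, 101], [198, 151, 105], [198, 152, 107], [196, 150, 105], [195, 150, 104]]
330 [[131, 128, 128], [130, 127, 127], [132, 130, 130], [133, 128, 129], [133, 130, 130], [132, 129, 128], [134, 131, 129], [129, 126, 126], [112, 109, 109], [83, 78, 77], [88, 71, 60], [110, 86, 62], [114, 88, 63], [123, 95, 68], [159, 121, 85], [192, 146, 103], [195, 149, 103], [190, 144, 100], [191, 145, 102], [192, 147, 102]]
400 [[75, 72, 75], [79, 79, 79], [106, 103, 102], [129, 127, 126], [136, 133, 133], [136, 133, 134], [136, 134, 133], [136, 134, 132], [137, 134, 134], [136, 135, 134], [137, 134, 133], [137, 134, 133], [137, 134, 134], [122, 119, 120], [94, 91, 89], [85, 73, 63], [103, 80, 58], [114, 87, 62], [125, 96, 68], [161, 124, 86]]
```

View pics/side0c.png

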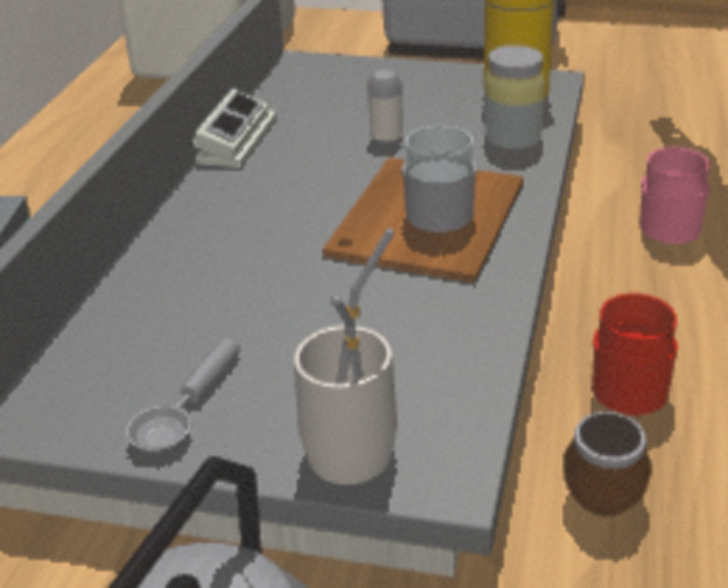

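Top slab edge (top view): about v=239.7 at u=240, 246.2 at u=330 and 251.4 at u=400. The side view shows the same layout, with open air in front of the board.

```bash
cat >> h.py <<'E'
from scipy.spatial.transform import Rotation as R
def edge(c,us=range(200,490,4)):
    g=c["image"].mean(2);L=[]
    for u in us:
        v0=239.7+(u-240)*.0734; a=int(v0)-5
        if g[a-4:a+3,u].min()<115: continue   # shadows/occluded
        base=g[a:a+3,u].mean();th=.82*base
        col=g[a:a+12,u];i=np.argmax(col<th)
        if i==0: continue
        L.append((u,a+i-1+(col[i-1]-th)/(col[i-1]-col[i])))
    P=ray(c,L,.07)[:,:2]
    vx,vy,x,y=cv2.fitLine(P.astype(np.float32),cv2.DIST_HUBER,0,1e-4,1e-4).ravel()
    if vy<0: vx,vy=-vx,-vy
    ey=np.array([vx,vy]);ex=np.array([vy,-vx]);p=np.array([x,y])
    return p,ex,ey,np.abs((P-p)@ex).max()
def boardpose(c,win,z=.08):
    m=board(c);m2=np.zeros_like(m);a,b,e,f=win;m2[a:b,e:f]=m[a:b,e:f]
    cs,_=cv2.findContours(m2,cv2.RETR_EXTERNAL,cv2.CHAIN_APPROX_NONE)
    k=cv2.convexHull(max(cs,key=cv2.contourArea))
    P=ray(c,k[:,0],z)[:,:2]
    r=cv2.minAreaRect((P*1000).astype(np.float32));return r,cv2.boxPoints(r)/1000
E
python3 - <<'E'
from h import *
c=dict(np.load("top0.npz"))
p,ex,ey,e=edge(c);print("edge",p.round(4),ex.round(4),"yaw",np.degrees(np.arctan2(ex[1],ex[0])),e)
r,B=boardpose(c,(150,240,285,390));print(r)
for b in B: print("corner ledge frame mm",np.round(1000*np.array([(b-p)@ex,(b-p)@ey])))
def L(n,uv,z):
    q=ray(c,uv,z)[0,:2]-p;print(n,np.round(1000*np.array([q@ex,q@ey])))
L("cup",(337,192),.168);L("red",(271,277),.088);L("pink",(388,299),.088);L("gourd",(217,270),.07);L("shaker",(412,157),.15);L("jar",(424,217),.175)
# side view cross-check of corners (z=.08): back-left, front-left, front-right, back-right in crop px
s=dict(np.load("side0.npz"))
for n,uv in [("BL",(324,250)),("FL",(475,276)),("FR",(523,178)),("BR",(395,160))]:
    q=ray(s,(uv[0]/2.8+160,uv[1]/2.8+120),.08)[0,:2]-p;print(n,np.round(1000*np.array([q@ex,q@ey])))
q=ray(s,[(160+583/2.8,120+73/2.8),(160+491/2.8,120+527/2.8)],.07)[:,:2]-p;print("edge side",1000*q@ex)
from station import state
t=state();Rt=R.from_rotvec(t["tool_rot"]).as_matrix();print(Rt.round(3))
E
```

```text
edge [ 0.425  -0.0927] [ 0.9994 -0.0336] yaw -1.9233854 0.000424249107751964
((555.46630859375, -74.87603759765625), (199.0263671875, 159.1204833984375), 82.18400573730469)
corner ledge frame mm [ 40. -69.]
corner ledge frame mm [199. -85.]
corner ledge frame mm [219. 113.]
corner ledge frame mm [ 61. 129.]
cup [118.  25.]
red [-90. 172.]
pink [-121. -118.]
gourd [-81. 311.]
shaker [ 225. -154.]
jar [  71. -182.]
BL [217. 115.]
FL [ 61. 131.]
FR [ 41. -65.]
BR [191. -79.]
edge side [ 0.56430389 -1.02604606]
[[ 0.894  0.448 -0.001]
 [ 0.448 -0.894  0.001]
 [-0.    -0.001 -1.   ]]
```

```bash
cat >> h.py <<'E'
LP=np.array([0.4250,-0.0927]);EX=np.array([.9994,-.0336]);EX=EX/np.linalg.norm(EX);EY=np.array([-EX[1],EX[0]])
def goto(lx,ly,z,t):
    "shift in current tool axes (mm) and roll to TCP at ledge (lx,ly mm), world z mm, tool x=ledge x"
    Rt=R.from_rotvec(t["tool_rot"]).as_matrix();w=np.r_[LP+EX*lx/1e3+EY*ly/1e3,z/1e3]
    T=np.c_[np.r_[EX,0],np.r_[-EY,0],[0,0,-1]]
    return (Rt.T@(w-t["tcp_pos"])*1e3).round(1),R.from_matrix(Rt.T@T).as_rotvec().round(4)
def where(t):
    q=np.array(t["tcp_pos"][:2])-LP;return np.round(1e3*np.array([q@EX,q@EY,t["tcp_pos"][2]]),1)
E
python3 -c "
from h import *;from station import state
t=state();print(where(t),goto(250,23,350,t))"
```

```text
[-117.3 -492.1  230.6] (array([ 568.9, -277. , -119. ]), array([-1.400e-03,  4.000e-04,  4.984e-01]))
```

```bash
python3 -m crank '[{"translation":[0,0,-40],"roll":0},{"translation":[0,0,-80],"roll":0},{"translation":[10,-5,-120],"roll":0.0},{"translation":[40,-20,-120],"roll":0.05},{"translation":[80,-40,-120],"roll":0.1},{"translation":[120,-60,-120],"roll":0.15},{"translation":[160,-80,-120],"roll":0.2},{"translation":[200,-98,-120],"roll":0.25},{"translation":[240,-117,-120],"roll":0.3},{"translation":[280,-136,-120],"roll":0.35},{"translation":[320,-156,-120],"roll":0.4},{"translation":[350,-170,-120],"roll":0.42}]' 1
python3 -c "
from h import *;from station import state
t=state();print(where(t),goto(250,23,350,t))"
```

```text
t: 1.35
tcp_pos: [0.5296, -0.2685, 0.3506]
tool_rot: [-3.138, -0.073, 0.001]
ft_force: [0.6, 0.1, -0.4]
gripper_width: 1.0
[ 110.4 -172.2  350.6] (array([ 154.7, -183.4,    1. ]), array([-0.0028,  0.0005,  0.08  ]))
```

```bash
python3 -m crank '[{"translation":[30,-36,0],"roll":0.02},{"translation":[60,-71,0],"roll":0.04},{"translation":[90,-107,0],"roll":0.06},{"translation":[120,-143,0],"roll":0.08},{"translation":[145,-172,0],"roll":0.08},{"translation":[155,-183,0],"roll":0.08},{"translation":[155,-183,0],"roll":0.08},{"translation":[155,-183,0],"roll":0.08}]'
python3 - <<'E'
from h import *;from station import state,capture
t=state();print(where(t),goto(250,23,120,t))
c=capture("wrist");cv2.imwrite("pics/w1.png",c["image"][:,:,::-1])
E
```

```text
t: 2.15
tcp_pos: [0.675, -0.0805, 0.3507]
tool_rot: [-3.14, 0.055, 0.003]
ft_force: [0.1, -0.7, 0.0]
gripper_width: 1.0
[249.5  20.6 350.7] (array([  1. ,  -2.2, 230.7]), array([-0.0009,  0.0021, -0.0017]))
```

View pics/w1.png

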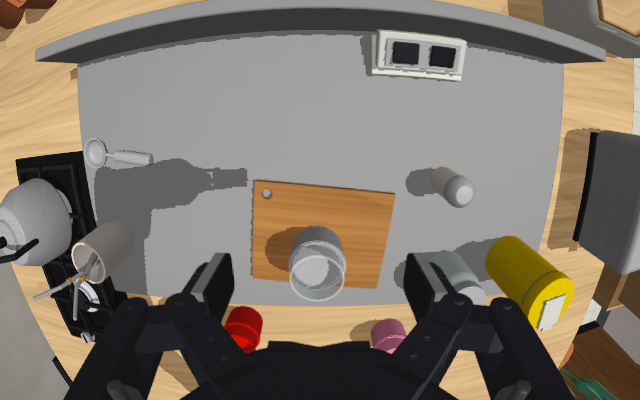

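The wrist view shows the gripper lined up. The board's back edge is at (253..395, 182..192) and the cup at (317,265). Descending behind the board.

```bash
python3 -m crank '[{"translation":[1,-2,40],"roll":0},{"translation":[1,-2,80],"roll":0},{"translation":[1,-2,120],"roll":0},{"translation":[1,-2,160],"roll":0},{"translation":[1,-2,200],"roll":0},{"translation":[1,-2,230],"roll":0},{"translation":[1,-2,250],"roll":0},{"translation":[1,-2,250],"roll":0},{"translation":[1,-2,250],"roll":0}]'
python3 - <<'E'
from h import *;from station import state,capture
t=state();print(where(t),goto(250,23,63,t))
for n in ("side","top"):
  c=capture(n);np.savez(n+"2.npz",**c)
  im=c["image"][60:280,150:450] if n=="side" else c["image"][60:270,200:480]
  cv2.imwrite(f"pics/{n}2.png",cv2.resize(im[:,:,::-1],None,fx=2.6,fy=2.6,interpolation=cv2.INTER_CUBIC))
E
```

```text
t: 3.1
tcp_pos: [0.6754, -0.0812, 0.1019]
tool_rot: [3.141, -0.061, -0.002]
ft_force: [0.1, -0.2, -0.0]
gripper_width: 1.0
[249.8  19.9 101.9] (array([ 0.2, -3.1, 38.9]), array([ 0.0002,  0.0011, -0.0055]))
```

View pics/side2.png

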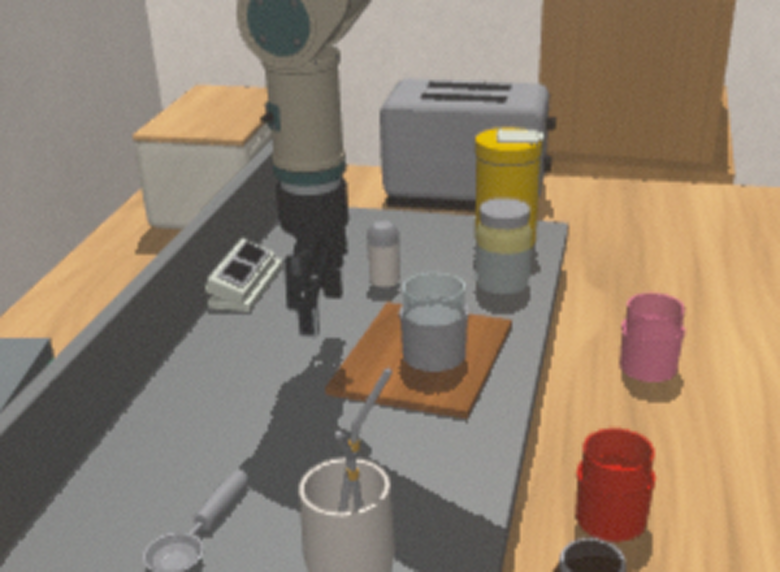

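View pics/top2.png

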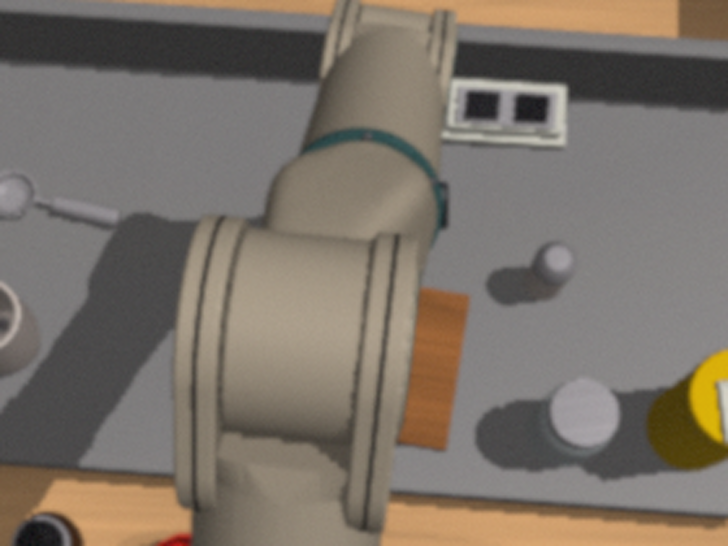

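```bash
python3 -m crank '[{"translation":[0,-2,15],"roll":0},{"translation":[0,-3,30],"roll":0},{"translation":[0,-3,37],"roll":0},{"translation":[0,-3,40],"roll":0},{"translation":[0,-3,40],"roll":0}]'
python3 - <<'E'
from h import *;from station import state,capture
t=state();print(where(t),np.round(t["ft_force"],2))
c=capture("side");np.savez("side3.npz",**c)
for z in (70,76,82): print(z,proj(c,[np.r_[LP+EX*.25+EY*(.02+.05),z/1e3]]).round(1))
for n,sl in (("side",(150,220,240,360)),):
  a,b,e,f=sl;cv2.imwrite("pics/side3.png",cv2.resize(c["image"][a:b,e:f,::-1],None,fx=6,fy=6,interpolation=cv2.INTER_CUBIC))
c=capture("wrist");cv2.imwrite("pics/w3.png",c["image"][:,:,::-1])
E
```

```text
t: 3.7
tcp_pos: [0.6762, -0.0773, 0.0621]
tool_rot: [-3.141, 0.06, -0.0]
ft_force: [0.3, -0.6, 0.7]
gripper_width: 1.0
[250.6  23.8  62.1] [ 0.28 -0.61  0.69]
70 [[269.6 202.6]]
76 [[269.4 200.9]]
82 [[269.2 199.2]]
```

View pics/side3.png

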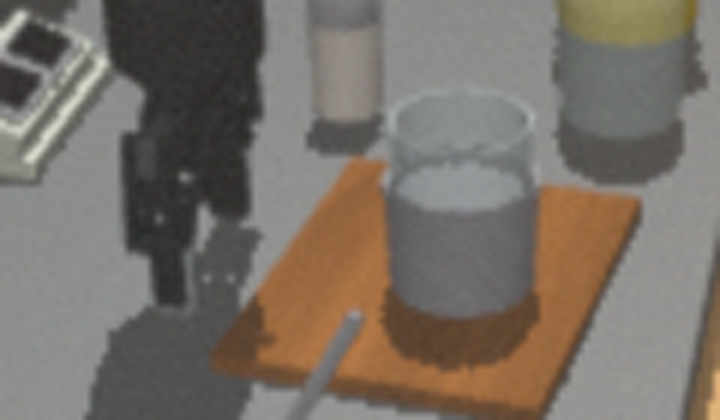

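View pics/w3.png

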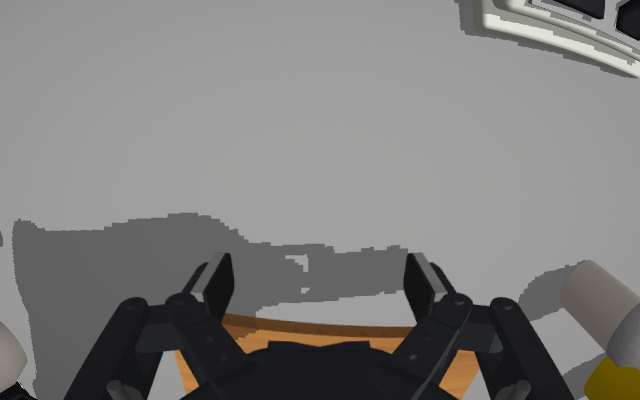

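The side crop puts the fingertip at full-image pixel (268,201), z≈76 mm, which is what I expected. Lowering 3 mm more, then starting a slow push.

```bash
python3 -m crank '[{"translation":[0,0,3],"roll":0},{"translation":[-5,0,3],"roll":0},{"translation":[-10,0,3],"roll":0},{"translation":[-14,0,3],"roll":0},{"translation":[-17,0,3],"roll":0},{"translation":[-20,0,3],"roll":0},{"translation":[-22,0,3],"roll":0},{"translation":[-24,0,3],"roll":0},{"translation":[-26,0,3],"roll":0},{"translation":[-28,0,3],"roll":0},{"translation":[-30,0,3],"roll":0},{"translation":[-32,0,3],"roll":0}]'
python3 -m crank '[{"translation":[-2,0,0],"roll":0},{"translation":[-4,0,0],"roll":0},{"translation":[-6,0,0],"roll":0},{"translation":[-8,0,0],"roll":0},{"translation":[-10,0,0],"roll":0},{"translation":[-12,0,0],"roll":0}]'
python3 - <<'E'
from h import *;from station import state,capture
t=state();print(where(t),np.round(t["ft_force"],2),t["tool_rot"])
c=capture("side");np.savez("side4.npz",**c)
a,b,e,f=(130,240,230,370);cv2.imwrite("pics/side4.png",cv2.resize(c["image"][a:b,e:f,::-1],None,fx=5,fy=5,interpolation=cv2.INTER_CUBIC))
c=capture("wrist");cv2.imwrite("pics/w4.png",c["image"][200:,:,::-1])
E
```

```text
t: 5.0
tcp_pos: [0.6454, -0.076, 0.0603]
tool_rot: [-3.141, 0.06, -0.005]
ft_force: [2.9, 1.5, 0.0]
gripper_width: 1.003
t: 5.6
tcp_pos: [0.6333, -0.0755, 0.0603]
tool_rot: [-3.141, 0.06, -0.005]
ft_force: [3.2, 0.6, -0.3]
gripper_width: 1.002
[207.6  24.2  60.3] [ 3.24  0.55 -0.29] [-3.14078504  0.05961717 -0.00475896]
```

View pics/side4.png

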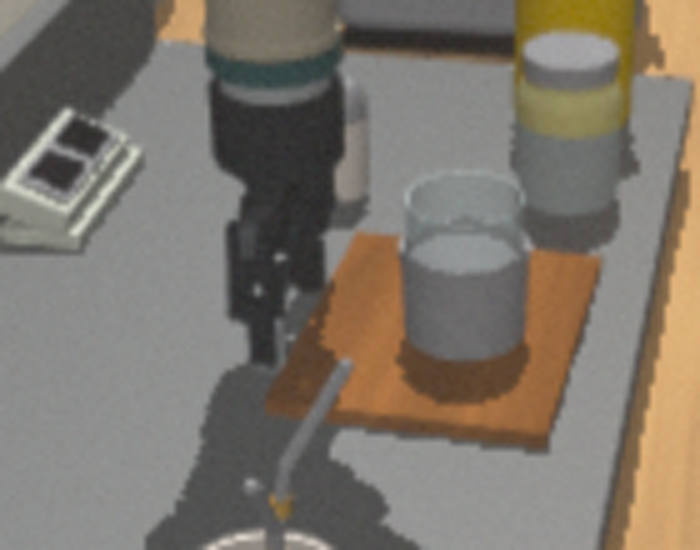

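View pics/w4.png

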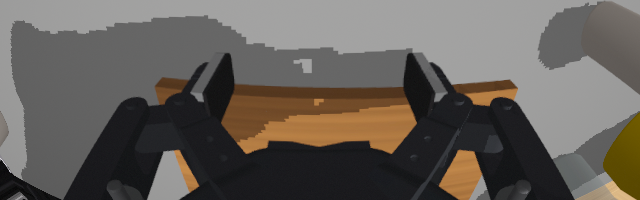

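The board is moving (about 3 N) and turning square, and the cup is riding upright, clear of the gripper. Continuing.

```bash
python3 -m crank '[{"translation":[-2,0,0],"roll":0},{"translation":[-4,0,0],"roll":0},{"translation":[-6,0,0],"roll":0},{"translation":[-8,0,0],"roll":0},{"translation":[-10,0,0],"roll":0},{"translation":[-12,0,0],"roll":0},{"translation":[-14,0,0],"roll":0},{"translation":[-16,0,0],"roll":0},{"translation":[-18,0,0],"roll":0},{"translation":[-20,0,0],"roll":0},{"translation":[-22,0,0],"roll":0},{"translation":[-24,0,0],"roll":0}]'
python3 -m crank '[{"translation":[-2,0,0],"roll":0},{"translation":[-4,0,0],"roll":0},{"translation":[-6,0,0],"roll":0},{"translation":[-8,0,0],"roll":0},{"translation":[-10,0,0],"roll":0},{"translation":[-12,0,0],"roll":0},{"translation":[-14,0,0],"roll":0},{"translation":[-16,0,0],"roll":0},{"translation":[-18,0,0],"roll":0},{"translation":[-20,0,0],"roll":0},{"translation":[-22,0,0],"roll":0},{"translation":[-24,0,0],"roll":0}]'
python3 - <<'E'
from h import *;from station import state,capture
t=state();print(where(t),np.round(t["ft_force"],2),t["tool_rot"])
c=capture("side");np.savez("side5.npz",**c)
a,b,e,f=(130,240,250,390);cv2.imwrite("pics/side5.png",cv2.resize(c["image"][a:b,e:f,::-1],None,fx=5,fy=5,interpolation=cv2.INTER_CUBIC))
c=capture("wrist");cv2.imwrite("pics/w5.png",c["image"][200:,:,::-1])
E
```

```text
t: 6.9
tcp_pos: [0.6088, -0.0746, 0.0602]
tool_rot: [-3.141, 0.06, -0.004]
ft_force: [2.7, 0.1, 0.6]
gripper_width: 0.998
t: 8.1
tcp_pos: [0.5847, -0.0737, 0.0602]
tool_rot: [-3.141, 0.059, -0.004]
ft_force: [3.5, 0.2, -0.2]
gripper_width: 0.994
[159.   24.4  60.2] [ 3.46  0.16 -0.22] [-3.14077217  0.05941292 -0.00396422]
```

View pics/side5.png

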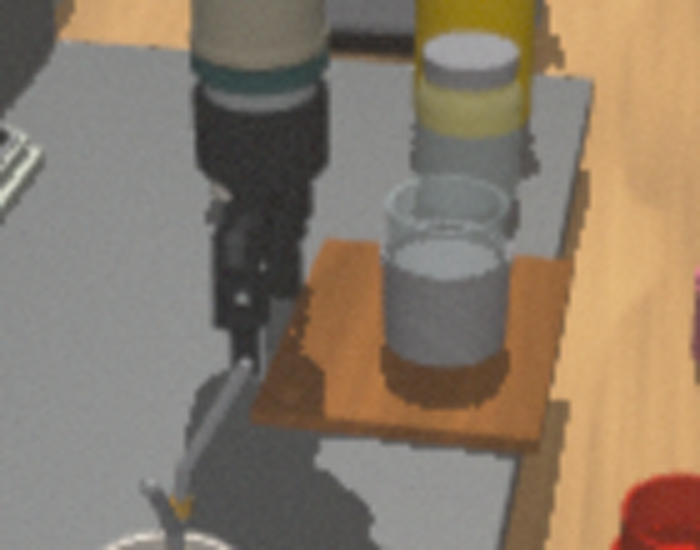

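View pics/w5.png

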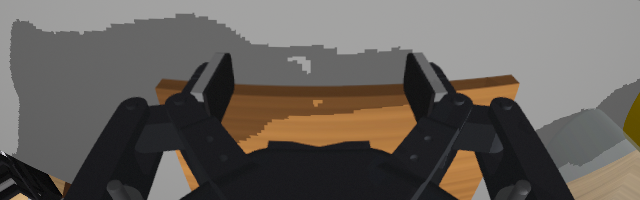

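```bash
cat >> h.py <<'E'
def side_corners(c):
    m=board(c);n,l,st,_=cv2.connectedComponentsWithStats(m)
    h=cv2.cvtColor(c["image"],cv2.COLOR_RGB2HSV);m=((h[...,0]>4)&(h[...,0]<20)&(h[...,1]>150)).astype(np.uint8)
    m[:165]=0;m[225:]=0;m[:,:270]=0;m[:,370:]=0
    cs,_=cv2.findContours(m,cv2.RETR_EXTERNAL,cv2.CHAIN_APPROX_NONE)
    return cv2.convexHull(max(cs,key=cv2.contourArea))[:,0]
def led(P): q=np.atleast_2d(P)[:,:2]-LP; return np.c_[q@EX,q@EY]*1e3
E
python3 - <<'E'
from h import *
c=dict(np.load("side5.npz"))
for n,uv in [("BL",(252,415)),("FL",(538,440)),("FR",(573,259)),("BR",(330,240))]:
    print(n,led(ray(c,(uv[0]/5+250-.4,uv[1]/5+130-.4),.08)).round(1))
k=side_corners(c);print(cv2.approxPolyDP(k,2,True)[:,0].tolist());print(led(ray(c,k,.08)).round().tolist())
E
```

```text
BL [[146.6 117.9]]
FL [[-10.9 112.4]]
FR [[-11. -89.]]
BR [[144.2 -85. ]]
[[313, 185], [322, 180], [363, 184], [357, 216], [316, 213]]
[[115.0, -75.0], [14.0, -80.0], [-9.0, -72.0], [-10.0, 105.0], [-7.0, 110.0], [22.0, 116.0], [103.0, 112.0], [106.0, 107.0], [143.0, -25.0], [143.0, -37.0], [121.0, -73.0]]
```

The board is square and its front is about 11 mm past the edge with the TCP at x=159. Another 29 mm is needed, easing out at the end.

```bash
python3 -m crank '[{"translation":[-2,0,0],"roll":0},{"translation":[-4,0,0],"roll":0},{"translation":[-6,0,0],"roll":0},{"translation":[-8,0,0],"roll":0},{"translation":[-10,0,0],"roll":0},{"translation":[-12,0,0],"roll":0},{"translation":[-14,0,0],"roll":0},{"translation":[-16,0,0],"roll":0},{"translation":[-18,0,0],"roll":0},{"translation":[-20,0,0],"roll":0},{"translation":[-22,0,0],"roll":0},{"translation":[-24,0,0],"roll":0}]'
python3 -m crank '[{"translation":[-2,0,0],"roll":0},{"translation":[-3,0,0],"roll":0},{"translation":[-4,0,0],"roll":0},{"translation":[-4,0,0],"roll":0}]'
python3 - <<'E'
from h import *;from station import state,capture
t=state();print(where(t),np.round(t["ft_force"],2))
c=capture("side");np.savez("side6.npz",**c)
a,b,e,f=(130,240,250,390);cv2.imwrite("pics/side6.png",cv2.resize(c["image"][a:b,e:f,::-1],None,fx=5,fy=5,interpolation=cv2.INTER_CUBIC))
print(led(ray(c,side_corners(c),.08)).round().tolist())
E
```

```text
t: 9.4
tcp_pos: [0.5602, -0.0727, 0.0602]
tool_rot: [-3.141, 0.06, -0.003]
ft_force: [3.5, -0.1, -0.4]
gripper_width: 1.002
t: 9.8
tcp_pos: [0.556, -0.0726, 0.0602]
tool_rot: [-3.141, 0.06, -0.002]
ft_force: [2.9, 0.6, 0.4]
gripper_width: 1.0
[130.2  24.5  60.2] [2.88 0.64 0.4 ]
[[-38.0, 60.0], [-38.0, 95.0], [-37.0, 109.0], [-29.0, 111.0], [9.0, 113.0], [55.0, 112.0], [78.0, 112.0], [99.0, 43.0], [109.0, 5.0], [112.0, -43.0], [111.0, -56.0], [107.0, -69.0], [96.0, -78.0], [-27.0, -82.0]]
```

View pics/side6.png

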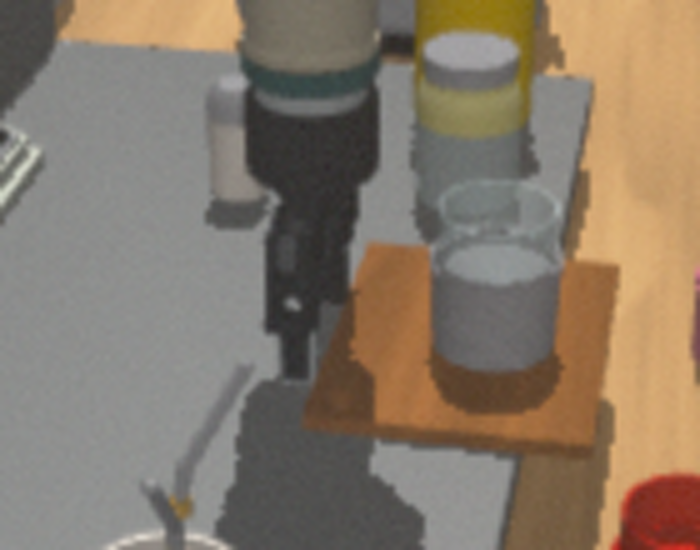

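The front edge is at about -39 mm. Backing off, lifting and moving clear.

```bash
python3 -m crank '[{"translation":[5,0,0],"roll":0},{"translation":[20,0,0],"roll":0},{"translation":[45,0,0],"roll":0},{"translation":[75,0,0],"roll":0},{"translation":[100,0,-10],"roll":0},{"translation":[105,0,-45],"roll":0},{"translation":[105,0,-85],"roll":0},{"translation":[105,0,-125],"roll":0},{"translation":[105,0,-170],"roll":0},{"translation":[105,0,-215],"roll":0},{"translation":[105,0,-260],"roll":0},{"translation":[105,0,-300],"roll":0}]'
python3 -m crank '[{"translation":[0,20,0],"roll":0},{"translation":[-10,60,0],"roll":0},{"translation":[-20,100,0],"roll":0},{"translation":[-30,140,0],"roll":0},{"translation":[-40,180,0],"roll":0},{"translation":[-60,220,0],"roll":0},{"translation":[-80,260,0],"roll":0},{"translation":[-100,300,0],"roll":0},{"translation":[-120,335,0],"roll":0},{"translation":[-140,370,0],"roll":0},{"translation":[-150,390,0],"roll":0},{"translation":[-150,390,0],"roll":0}]'
python3 - <<'E'
from h import *;from station import state,capture
t=state();print(where(t),np.round(t["ft_force"],2))
for n in ("side","top"):
  c=capture(n);np.savez(n+"7.npz",**c);cv2.imwrite(f"pics/{n}7.png",c["image"][:,:,::-1])
E
```

```text
t: 11.05
tcp_pos: [0.6593, -0.0766, 0.3621]
tool_rot: [-3.141, 0.06, 0.002]
ft_force: [1.1, -0.9, -0.2]
gripper_width: 0.999
t: 12.25
tcp_pos: [0.4897, -0.4645, 0.3609]
tool_rot: [-3.141, 0.072, 0.01]
ft_force: [0.3, -0.5, 0.2]
gripper_width: 1.002
[  77.1 -369.5  360.9] [ 0.29 -0.46  0.22]
```

View pics/top7.png

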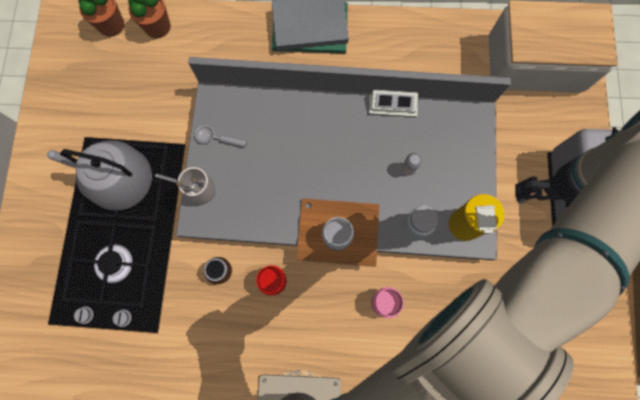

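View pics/side7.png

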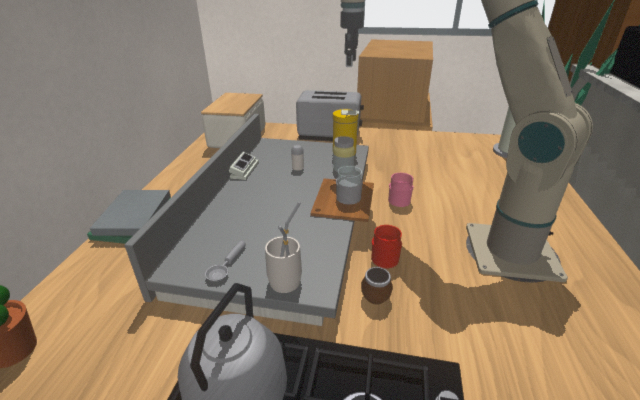

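Run:
```python
from h import *
c=dict(np.load("top7.npz"))
h=cv2.cvtColor(c["image"],cv2.COLOR_RGB2HSV)
print(h[262,340],h[275,340],h[215,310])
m=((h[...,0]>4)&(h[...,0]<18)&(h[...,1]>135)).astype(np.uint8);w=np.zeros_like(m);w[190:275,290:388]=m[190:275,290:388]
w=cv2.morphologyEx(w,cv2.MORPH_OPEN,np.ones((5,5),np.uint8))
cs,_=cv2.findContours(w,cv2.RETR_EXTERNAL,cv2.CHAIN_APPROX_NONE);k=cv2.convexHull(max(cs,key=cv2.contourArea))[:,0]
P=led(ray(c,k,.08));r=cv2.minAreaRect(P.astype(np.float32));print(r,cv2.boxPoints(r).round(1).tolist())
print("cup rim",led(ray(c,(338,230),.168)))
a=cv2.resize(c["image"][185:280,280:400,::-1],None,fx=6,fy=6,interpolation=cv2.INTER_CUBIC);cv2.imwrite("pics/top7c.png",a)
t0=dict(np.load("top0.npz"))
d=np.abs(c["image"].astype(int)-t0["image"]).sum(2)
```

```text
[ 14 145  81] [ 15 120 198] [ 13 163 163]
((36.86229705810547, 14.721710205078125), (199.76670837402344, 157.96804809570312), 89.98025512695312) [[-42.20000076293945, -85.0999984741211], [115.80000305175781, -85.19999694824219], [115.9000015258789, 114.5999984741211], [-42.099998474121094, 114.5999984741211]]
cup rim [[26.2875789  16.68010507]]
```

View pics/top7c.png

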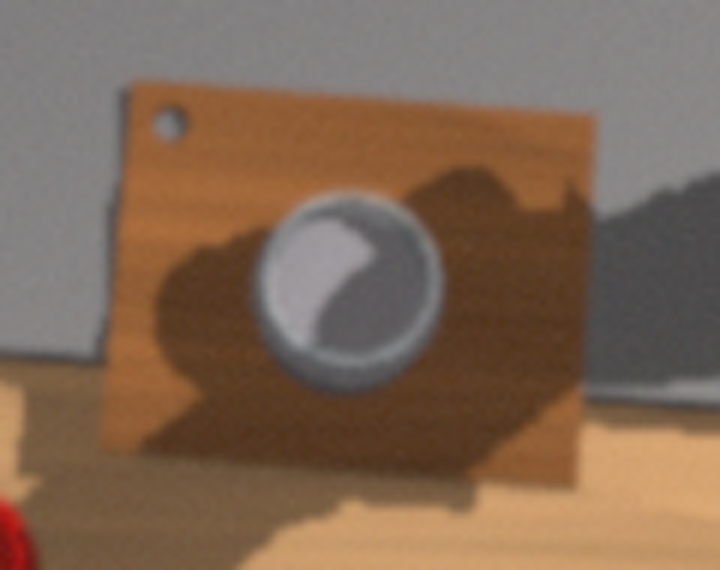

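The overhang is about 39 to 42 mm, square within about 0.1°, with the cup upright near the board's middle. The other things are at the same pixels as at the start. Handing in.

```bash
python3 -c "
from station import job_done,state
print(state()['joint_vel']);print(job_done())"
```

```text
[-0.03230594 -0.00569258 -0.02668843 -0.00075621 -0.00628067 -0.00621852
  0.00081108]
the job is handed in; nothing more can be done
None
```

I pushed the board from its back edge with both open fingers held parallel to the ledge's front edge. This turned it square and slid it out over the edge. I then backed off, lifted, and handed in at about 12.3 s with the arm clear of everything, though still settling at up to about 0.03 rad/s. No verdict was reported.

What the last checks showed:
- **Overhang:** the top view gives 42 mm and the side view 38–39 mm. They disagree by about 3 mm, but both are inside 30–50 mm.
- **Squareness:** the board is within about 0.1° of square in the top view.
- **Cup:** it stands upright in both views, about 11 mm towards the front and 2 mm to the side of the board's centre. The gripper showed no contact with it.
- **Force:** the pushing force was about 3 N at each reading.
- **Other things:** by eye they sit at the same pixels as at the start; I did not measure their shifts numerically.

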